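# Lay out the ruby set in its tray

## Robot

A 7-joint arm with a two-finger parallel gripper is mounted at the origin on the work surface. World frame = base frame: x ahead of the robot, y to its left, z up, the work surface at z = 0. Lengths are in m, angles in rad, forces in N, time in s.
With the tool pointing down it reaches from about 0.375 to 0.925 m from the base axis. Payload 3.1 kg.
Tool frame: the origin (TCP) lies between the finger pads; the fingertips stand 19 mm ahead of it and the grasp point (between the pads) is the TCP; z points along the fingers, y is the direction in which the jaws open and shut (so a half turn about z gives the same grasp; the last joint's range is limited). The gripper opens to 85 mm and grips with 20 to 120 N. Pads are 22 mm wide; open, the fingers measure 114 mm over their backs; the gripper's body (76 mm by 85 mm) begins 54 mm behind the grasp point. The pads swing forward as they close: fully open they stand 13 mm farther back than shut.
Start: joints at [-1.386, 0.383, 0.044, 1.598, -0.018, 1.161, -0.05], TCP at [0.181, 0.624, 0.25] pointing down, gripper open.
Joint ranges: [-2.61, 2.61], [-0.41, 2.15], [-1.48, 1.57], [0, 2.5], [-1.57, 4.71], [0.05, 1.97], [-2.85, 2.85]. Speed limits (rad/s): [2.79, 2.79, 3.14, 3.14, 3.14, 3.14, 3.14].

## Interface

Orientations are given as a unit quaternion [x, y, z, w].
In Python, from bench import move_ptp, movel, move_j, move_gripper, pause, inverse_kinematics, read_camera, camera_params, MotionError, sign_off, look_for, tip_of, read_time_s, read_qpos, read_joint_vel, read_effort, read_eef_pos, read_tcp_rot, read_ft_force, read_ft_torque, read_finger_gap gives the robot as it stands. Calls block until the motion is done:
- move_ptp(position, orientation): joint-space move of the TCP to a pose.
- movel(position, orientation=None, speed=0.15): straight line of the TCP; orientation=None keeps the orientation; speed is the mean speed in m/s.
- move_j(angles): joint-space move.
- move_gripper(opening, effort=None): finger opening in m; effort is the grip in N (None keeps the last); returns when the fingers have stopped.
- pause(seconds).
- inverse_kinematics(position, orientation): joint angles nearest the present ones, or None.
- read_camera(name): name is "side" or "top" or "wrist"; returns the picture (400x640x3 uint8, red, green, blue); there is no depth.
- camera_params(name): a dict with "K" (3x3 intrinsics, pixels), "dist_coeffs" ([k1, k2, p1, p2, k3] as OpenCV has them; the pictures are not rectified), "camera_from_world" (4x4, takes a point from world to camera coordinates). Camera axes: x right, y down, z forward; pixel columns grow to the right and rows downward; lengths in m; the calibration is good to about 2 mm. A picture is of the moment at which its call begins: read the wrist's pose just before it. camera_params takes no time and is no camera call; for the wrist camera it gives the pose at the moment of the call.
A pose or a line that the arm cannot do raises MotionError and nothing moves.
- sign_off(): hands the job in, once; it reports no verdict.
Trained networks look in the newest picture that a camera, given by its name, has taken for a name from the list of things; names that differ only in an ending like _2 or _b are one class to them, and where a whole thing is asked for, a point or a joint stands for the part that bears it (a point fixed in the world has none). Each returns a list of dicts, best first, with "confidence" (0 to 1); they miss things now and then, are a little off and sometimes report something else, mostly with a low value. They report only what shows in the picture. A call takes as long as a camera call. They do not tell look-alikes from the thing itself.
- look_for(camera, name): "at" ([column, row] in pixels, amid what is visible of it).
- tip_of(camera, name): "at" ([column, row] in pixels: a listed point, or the origin of a listed thing).
Readings, each from a call of its own:
- read_time_s(): time.
- read_qpos(): joint angles.
- read_joint_vel(): joint speeds.
- read_effort(): joint torques, N m.
- read_eef_pos(): TCP position.
- read_tcp_rot(): TCP orientation.
- read_ft_force(): force on the tool from outside, world axes, zero at the start.
- read_ft_torque(): the same for the moment, N m.
- read_finger_gap(): finger opening in m.
Only numpy, scipy, OpenCV 4.12 (cv2) and the standard library are available. Lean on these libraries where they do the work, as an engineer would, in place of code of your own. Each camera call takes 0.05 s, during which the arm holds its last target. There are 200 camera calls.

## Task

Gather the four gold pieces with red stones from the bench (bangle, round pendant, bar brooch, square clasp) and set each one gently down, stones up, centred on the velvet pad in the tray that shows its own outline, the brooch lengthwise along its outline. Leave the bangle and the pendant with green stones where they lie.

Things in the scene. Friction and masses are not known exactly. Their poses are not given: they have to be found in the camera images.
- ruby_bangle: Loose gold-coloured bangle lying flat: ring of outer diameter 64 mm, inner 50 mm (wall 7 mm), 14 mm high (17 mm with the stones), with twelve small red stones round its upper face; about 0.1 kg. Origin: centre of the underside; z is the ring's axis, stones up. Part of the ruby set.
- ruby_pendant: Loose gold-coloured round pendant lying flat: disc 44 mm across, 10 mm thick, with a big domed red stone (26 mm, top at 16 mm) in its middle and a small loop (8 mm wide, 5 mm thick) sticking out 9 mm at its +y edge; about 0.07 kg. Origin: centre of the disc's underside; z up through the stone. Part of the ruby set; the loop may point any way.
- ruby_brooch: Loose gold-coloured bar brooch, 60 mm long (its x), 18 mm wide (its y), 12 mm thick, with three red stones in a row on top (the highest point is 17 mm above the bench); about 0.06 kg. Origin: centre of the underside; z up through the stones. Part of the ruby set; either end may point either way along its outline.
- ruby_clasp: Loose gold-coloured square necklace clasp, 34 x 34 mm, 14 mm thick, with one square red stone (20 mm) on top (17 mm above the bench); about 0.08 kg. Origin: centre of the underside; x and y along its sides, z up through the stone. Part of the ruby set.
- emerald_bangle: Loose gold-coloured bangle lying flat: ring of outer diameter 64 mm, inner 50 mm (wall 7 mm), 14 mm high (17 mm with the stones), with twelve small green stones round its upper face; about 0.1 kg. Origin: centre of the underside; z is the ring's axis, stones up. Belongs to another order: leave it where it lies.
- emerald_pendant: Loose gold-coloured round pendant lying flat: disc 44 mm across, 10 mm thick, with a big domed green stone (26 mm, top at 16 mm) in its middle and a small loop (8 mm wide, 5 mm thick) sticking out 9 mm at its +y edge; about 0.07 kg. Origin: centre of the disc's underside; z up through the stone. Belongs to another order: leave it where it lies.
- bangle_pad: Fixed navy velvet pad, 92 x 92 mm, 6 mm thick, with the cream outline of its piece: a ring 64 mm across, centred. Origin: centre of the underside (top face 6 mm above); z up, x and y along its sides. The four pads, all turned alike, lie two by two, centres 96 mm apart, in a square wooden tray (206 mm, rim 3 mm above the pads); which is in which corner varies.
- pendant_pad: Fixed navy velvet pad, 92 x 92 mm, 6 mm thick, with the cream outline of its piece: a filled disc of 44 mm with a small loop at +y, centred. Origin: centre of the underside (top face 6 mm above); z up, x and y along its sides. The four pads, all turned alike, lie two by two, centres 96 mm apart, in a square wooden tray (206 mm, rim 3 mm above the pads); which is in which corner varies.
- brooch_pad: Fixed navy velvet pad, 92 x 92 mm, 6 mm thick, with the cream outline of its piece: a filled bar 60 x 18 mm, long side along the pad's x, centred. Origin: centre of the underside (top face 6 mm above); z up, x and y along its sides. The four pads, all turned alike, lie two by two, centres 96 mm apart, in a square wooden tray (206 mm, rim 3 mm above the pads); which is in which corner varies.
- clasp_pad: Fixed navy velvet pad, 92 x 92 mm, 6 mm thick, with the cream outline of its piece: a filled square of 34 mm, sides parallel to the pad's, centred. Origin: centre of the underside (top face 6 mm above); z up, x and y along its sides. The four pads, all turned alike, lie two by two, centres 96 mm apart, in a square wooden tray (206 mm, rim 3 mm above the pads); which is in which corner varies.
Not all that is in view belongs to the job. Leave any purple or white look-alike of the ruby_pendant alone.

How it is judged:
At the end, for the whole second after the job is handed in: Each of the four red-stoned pieces lies flat, stones up, released and at rest on the pad with its own outline, its centre within 12 mm of the pad's centre; the brooch's length is within 15 degrees of its outline's; the green-stoned bangle and pendant are within 20 mm of where they started (horizontal distance between ruby_bangle and bangle_pad below 0.012 m and z of ruby_bangle in the frame of bangle_pad between 0.003 and 0.01 m and angle between the z axis of ruby_bangle and the z axis of bangle_pad, either way round below 0.12 rad and angle between each of ruby_bangle, ruby_pendant, ruby_brooch, ruby_clasp's own z axis and vertical below 0.2 rad and linear speed of each of ruby_bangle, ruby_pendant, ruby_brooch, ruby_clasp below 0.02 m/s and horizontal distance between ruby_pendant and pendant_pad below 0.012 m and z of ruby_pendant in the frame of pendant_pad between 0.003 and 0.01 m and angle between the z axis of ruby_pendant and the z axis of pendant_pad, either way round below 0.12 rad and horizontal distance between ruby_brooch and brooch_pad below 0.012 m and z of ruby_brooch in the frame of brooch_pad between 0.003 and 0.01 m and angle between the z axis of ruby_brooch and the z axis of brooch_pad, either way round below 0.12 rad and horizontal distance between ruby_clasp and clasp_pad below 0.012 m and z of ruby_clasp in the frame of clasp_pad between 0.003 and 0.01 m and angle between the z axis of ruby_clasp and the z axis of clasp_pad, either way round below 0.12 rad and angle between the x axis of ruby_brooch and the x axis of brooch_pad, either way round below 0.26 rad and distance of each of emerald_bangle, emerald_pendant from where it was at the start of the episode below 0.02 m); the robot touches nothing.
It fails at once if a green-stoned piece is moved more than 20 mm (not (distance of emerald_bangle from where it was at the start of the episode below 0.02 m) or not (distance of emerald_pendant from where it was at the start of the episode below 0.02 m)).
It fails at once if a red-stoned piece is dropped or slammed onto a pad (faster than 0.6 m/s close above it) ((horizontal distance between ruby_bangle and bangle_pad below 0.05 m and z of ruby_bangle in the frame of bangle_pad below 0.02 m and linear speed of ruby_bangle above 0.6 m/s) or (horizontal distance between ruby_bangle and pendant_pad below 0.05 m and z of ruby_bangle in the frame of pendant_pad below 0.02 m and linear speed of ruby_bangle above 0.6 m/s) or (horizontal distance between ruby_bangle and brooch_pad below 0.05 m and z of ruby_bangle in the frame of brooch_pad below 0.02 m and linear speed of ruby_bangle above 0.6 m/s) or (horizontal distance between ruby_bangle and clasp_pad below 0.05 m and z of ruby_bangle in the frame of clasp_pad below 0.02 m and linear speed of ruby_bangle above 0.6 m/s) or (horizontal distance between ruby_pendant and bangle_pad below 0.05 m and z of ruby_pendant in the frame of bangle_pad below 0.02 m and linear speed of ruby_pendant above 0.6 m/s) or (horizontal distance between ruby_pendant and pendant_pad below 0.05 m and z of ruby_pendant in the frame of pendant_pad below 0.02 m and linear speed of ruby_pendant above 0.6 m/s) or (horizontal distance between ruby_pendant and brooch_pad below 0.05 m and z of ruby_pendant in the frame of brooch_pad below 0.02 m and linear speed of ruby_pendant above 0.6 m/s) or (horizontal distance between ruby_pendant and clasp_pad below 0.05 m and z of ruby_pendant in the frame of clasp_pad below 0.02 m and linear speed of ruby_pendant above 0.6 m/s) or (horizontal distance between ruby_brooch and bangle_pad below 0.05 m and z of ruby_brooch in the frame of bangle_pad below 0.02 m and linear speed of ruby_brooch above 0.6 m/s) or (horizontal distance between ruby_brooch and pendant_pad below 0.05 m and z of ruby_brooch in the frame of pendant_pad below 0.02 m and linear speed of ruby_brooch above 0.6 m/s) or (horizontal distance between ruby_brooch and brooch_pad below 0.05 m and z of ruby_brooch in the frame of brooch_pad below 0.02 m and linear speed of ruby_brooch above 0.6 m/s) or (horizontal distance between ruby_brooch and clasp_pad below 0.05 m and z of ruby_brooch in the frame of clasp_pad below 0.02 m and linear speed of ruby_brooch above 0.6 m/s) or (horizontal distance between ruby_clasp and bangle_pad below 0.05 m and z of ruby_clasp in the frame of bangle_pad below 0.02 m and linear speed of ruby_clasp above 0.6 m/s) or (horizontal distance between ruby_clasp and pendant_pad below 0.05 m and z of ruby_clasp in the frame of pendant_pad below 0.02 m and linear speed of ruby_clasp above 0.6 m/s) or (horizontal distance between ruby_clasp and brooch_pad below 0.05 m and z of ruby_clasp in the frame of brooch_pad below 0.02 m and linear speed of ruby_clasp above 0.6 m/s) or (horizontal distance between ruby_clasp and clasp_pad below 0.05 m and z of ruby_clasp in the frame of clasp_pad below 0.02 m and linear speed of ruby_clasp above 0.6 m/s)).
It also fails if it takes over 96 s, if anything falls off the work surface, if the arm or the gripper's body presses on something with over 40 N, if the wrist force passes 120 N, or if a joint passes its speed limit or range.

## Working session

There is one attempt and no reset: what is moved stays moved. The work goes in short steps, each a Python script; the robot and the scene stay as the last script left them, time stands still between calls to the robot, and variables do not carry over. Pictures are saved under pics/ and viewed, about 12 in all and at most 16, crops included, and the job is handed in when it is done.

```bash
mkdir -p pics; ls; python3 - <<'E'
from bench import *
import cv2
print(read_time_s())
for c in ("top","side"):
    cv2.imwrite(f"pics/{c}0.png", read_camera(c)[:,:,::-1])
    p=camera_params(c);print(c,p["K"],p["dist_coeffs"],p["camera_from_world"])
    for n in "ruby_bangle ruby_pendant ruby_brooch ruby_clasp emerald_bangle emerald_pendant bangle_pad pendant_pad brooch_pad clasp_pad".split():
        print(n,[([round(float(v)) for v in d["at"]],round(d["confidence"],2)) for d in tip_of(c,n)])
print(read_eef_pos(),read_tcp_rot(),read_time_s())
E
```

```text
pics
0.0
top [[426.79076528   0.         321.00162618]
 [  0.         426.79076528 197.5326321 ]
 [  0.           0.           1.        ]] [-0.06876373  0.          0.          0.          0.        ] [[ 0.01481508 -0.99982648  0.0112923  -0.02908615]
 [-0.98163346 -0.01669193 -0.19004507  0.59217985]
 [ 0.19020059 -0.00826937 -0.98171042  0.81718162]
 [ 0.          0.          0.          1.        ]]
ruby_bangle [([336, 274], 0.61)]
ruby_pendant [([408, 156], 0.83), ([313, 161], 0.82), ([246, 190], 0.65), ([339, 192], 0.56)]
ruby_brooch [([458, 196], 0.62)]
ruby_clasp [([412, 262], 0.69)]
emerald_bangle [([465, 275], 0.85)]
emerald_pendant [([411, 195], 0.82)]
bangle_pad [([248, 188], 0.67)]
pendant_pad [([195, 230], 0.94), ([408, 193], 0.64)]
brooch_pad [([237, 234], 0.94)]
clasp_pad [([205, 180], 0.88)]
side [[371.09109599   0.         321.65826161]
 [  0.         371.09109599 197.8336331 ]
 [  0.           0.           1.        ]] [0.01096808 0.         0.         0.         0.        ] [[ 0.9831411  -0.18261253 -0.00928709 -0.57567279]
 [-0.14436483 -0.74404879 -0.65234208  0.08754826]
 [ 0.11221579  0.64268504 -0.75786777  0.70993256]
 [ 0.          0.          0.          1.        ]]
ruby_bangle [([253, 235], 0.57), ([318, 124], 0.19)]
ruby_pendant [([343, 225], 0.85), ([412, 280], 0.85), ([365, 191], 0.52)]
ruby_brooch [([379, 353], 0.65), ([323, 148], 0.34)]
ruby_clasp [([274, 300], 0.6)]
emerald_bangle [([270, 378], 0.84)]
emerald_pendant [([356, 286], 0.58)]
bangle_pad [([324, 147], 0.66)]
pendant_pad [([280, 125], 0.61), ([358, 286], 0.25)]
brooch_pad [([286, 152], 0.79), ([323, 149], 0.19)]
clasp_pad [([320, 125], 0.72)]
[0.1813456  0.62420493 0.25027331] [ 1.40899686e-01  9.90023878e-01  1.30031640e-05 -1.49129609e-05] 1.1
```

```bash
python3 - <<'E'
import cv2
a=cv2.imread("pics/top0.png")[120:320,150:510]
cv2.imwrite("pics/top0c.png",cv2.resize(a,(800,444),interpolation=cv2.INTER_CUBIC))
E
```

```text
(no output)
```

View pics/top0c.png

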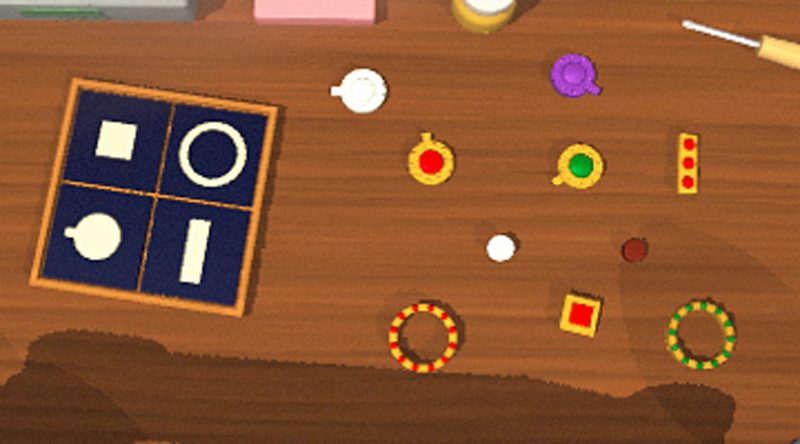

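View pics/side0.png

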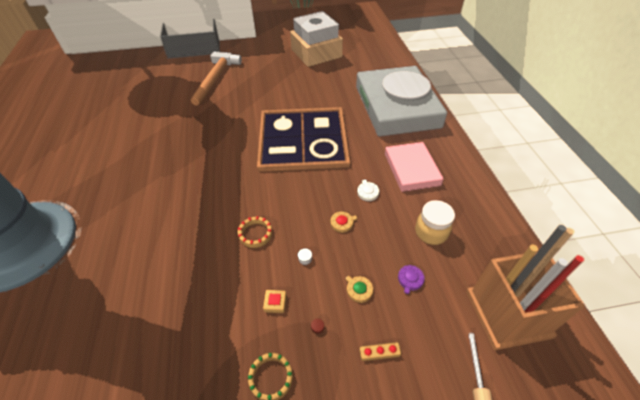

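Seen in the crop (scaled back to full top-image pixels):
- **Red pieces:** bangle (341,272), pendant (344,192), brooch (460,193), clasp (411,262).
- **Look-alikes to leave:** emerald bangle (465,270), emerald pendant (411,195), white pendant (313,161), purple pendant (408,156). Brown and white discs are also nearby.
- **Tray:** clasp pad upper left, bangle pad upper right, pendant pad lower left, brooch pad lower right.

Next I'll get positions by colour segmentation.

```bash
cat > h.py <<'E'
from bench import *
import numpy as np, cv2
from scipy.spatial.transform import Rotation as R
def world(px, z, cam="top", p=None):
    p=p or camera_params(cam); T=np.array(p["camera_from_world"])
    u=cv2.undistortPoints(np.float64(px).reshape(-1,1,2),np.array(p["K"]),np.array(p["dist_coeffs"])).reshape(-1,2)
    d=np.c_[u,np.ones(len(u))]@T[:3,:3]; c=-T[:3,:3].T@T[:3,3]
    return (c+d*((z-c[2])/d[:,2])[:,None])[:,:2]
def pts(img, name, px, r):
    """pixels of a colour class within r of px"""
    h=cv2.cvtColor(img,cv2.COLOR_RGB2HSV).astype(int); H,S,V=h[...,0],h[...,1],h[...,2]
    m={"red":((H<6)|(H>174))&(S>190)&(V>140),"gold":(H>=17)&(H<32)&(S>120)&(V>150),
       "cream":(S<60)&(V>190)}[name]
    y,x=np.nonzero(m); k=np.hypot(x-px[0],y-px[1])<r
    return np.c_[x,y][k]
def axis(P):
    w,v=np.linalg.eigh(np.cov(P.T)); return np.arctan2(v[1,1],v[0,1])
PADS0=dict(clasp=(202,183),bangle=(246,190),pendant=(194,226),brooch=(238,233))
def pads(img):
    C={}
    for n,p in PADS0.items():
        q=world(pts(img,"cream",p,20),.006); C[n]=(q,cv2.minEnclosingCircle(np.float32(q))[0] if n=="bangle" else q.mean(0))
    g=dict(clasp=(-1,1),bangle=(1,1),pendant=(-1,-1),brooch=(1,-1))  # image-like right/up
    ns=[n for n in g if n!="pendant"]
    G=np.array([g[n] for n in ns])*.048*[1,-1]; W=np.array([C[n][1] for n in ns])
    # image right = -y, down = -x
    G=np.c_[-G[:,1],-G[:,0]]
    Gm,Wm=G.mean(0),W.mean(0); U,s,Vt=np.linalg.svd((G-Gm).T@(W-Wm)); Rm=(U@Vt).T
    out={n:Rm@(np.array([-g[n][1]*-1*.048,-g[n][0]*.048])-Gm)+Wm for n in g}
    return out,C,Rm
def quat(phi):   # tool down, jaw axis y at angle phi
    y=np.array([np.cos(phi),np.sin(phi),0]); z=np.array([0,0,-1.])
    return R.from_matrix(np.c_[np.cross(y,z),y,z]).as_quat()
E
python3 - <<'E'
from h import *
im=cv2.imread("pics/top0.png")[:,:,::-1].copy()
for n,p,z,r in (("bangle",(341,272),.0155,24),("pendant",(344,192),.013,14),("brooch",(460,193),.0145,20),("clasp",(411,262),.017,14)):
    P=pts(im,"red",p,r); W=world(P,z); c=W.mean(0)
    if n=="bangle": c=np.array(cv2.minEnclosingCircle(np.float32(W))[0]),W.mean(0)
    Gp=pts(im,"gold",p,r+3); g=world(Gp,.012)
    print(n,len(P),len(Gp),c,"r",np.hypot(*np.mean(c,axis=0)) if n=="bangle" else np.hypot(*c),"ax",np.degrees(axis(W)),"gold mean",g.mean(0),"rect",cv2.minAreaRect(np.float32(np.r_[W,g])))
o,C,Rm=pads(im); print(Rm)
for n in o: print(n,o[n],C[n][1],len(C[n][0]),np.hypot(*o[n]),np.degrees(axis(C[n][0])))
for n,p in dict(eb=(465,272),ep=(411,195),wp=(313,161),pp=(408,156),wc=(375,231),rc=(435,232)).items(): print(n,world([p],.01))
E
```

```text
bangle 72 179 (array([ 0.44435388, -0.06189056]), array([ 0.44424152, -0.06108113])) r 0.44853199896851825 ax 82.22592001697171 gold mean [ 0.44412464 -0.06156795] rect ((0.4435650408267975, -0.0621187761425972), (0.06206408888101578, 0.06289532035589218), 0.7597466111183167)
pendant 86 235 [ 0.61316686 -0.06851095] r 0.6169824559255831 ax 164.43352150800555 gold mean [ 0.61403312 -0.06766032] rect ((0.6137248277664185, -0.06688839197158813), (0.046726472675800323, 0.042999960482120514), 51.34335708618164)
brooch 49 166 [ 0.61489196 -0.32131642] r 0.6937840955318597 ax 176.05289980270263 gold mean [ 0.6140006  -0.32036701] rect ((0.615398645401001, -0.32018646597862244), (0.019859690219163895, 0.06102440506219864), 87.16327667236328)
clasp 77 167 [ 0.46732354 -0.21096215] r 0.5127341590430254 ax 106.04908183847637 gold mean [ 0.4668581  -0.21039181] rect ((0.4671704173088074, -0.21087366342544556), (0.03400443494319916, 0.03480762988328934), 77.5760498046875)
[[ 0.99141845  0.13072665]
 [-0.13072665  0.99141845]]
clasp [0.63092141 0.24039542] [0.63120597 0.24078541] 212 0.6751679695241493 -162.41356132355992
bangle [0.61837165 0.14521925] (0.6186763644218445, 0.14498470723628998) 193 0.6351945624775373 -174.11970931704832
pendant [0.53574524 0.25294518] [0.53579563 0.25442929] 320 0.5924560976864401 78.74866397773653
brooch [0.52319548 0.15776901] [0.52260621 0.15761358] 222 0.5464655275637358 172.66608102210014
eb [[ 0.4461923  -0.32745878]]
ep [[ 0.61060195 -0.21568418]]
wp [[ 0.6831215  -0.00127072]]
pp [[ 0.6986328  -0.21135924]]
wc [[ 0.53088005 -0.13637533]]
rc [[ 0.53052895 -0.26567461]]
```

Measurements agree: the tray is turned −7.5°, and the pad grid fits within 1.5 mm. I'll take the bangle first, lowering until the fingertips touch the bench, because the tip height depends on the opening.

```bash
cat >> h.py <<'E'
def goto(xy, z, deg):
    """joint move above xy; picks the nearer of the two equivalent grasps"""
    q=np.array(read_qpos()); best=[]
    for k in (0,180):
        Q=quat(np.radians(deg+k)); j=inverse_kinematics([*xy,z],Q)
        if j is not None: best.append((np.abs(np.array(j)-q).max(),k,Q))
    best=min(best,key=lambda b:b[0]); move_ptp([*xy,z],best[2]); return best[2]
def touch(xy, z0, zmin, step=.002, thr=2.5):
    """lower in steps till the tips feel something; returns z of contact or zmin"""
    f0=read_ft_force()[2]; z=z0
    while z>zmin:
        z=max(z-step,zmin); movel([*xy,z],speed=.04)
        if abs(read_ft_force()[2]-f0)>thr: return z,True
    return z,False
E
python3 - <<'E'
from h import *
xy=[.4443,-.0616]
goto(xy,.12,37.5); print(read_time_s(),read_qpos())
move_gripper(.080,30); print(read_time_s())
movel([*xy,.035],speed=.15); print(read_time_s(),read_ft_force(),read_finger_gap())
print(touch(xy,.035,.010,.003)); print(read_time_s(),read_eef_pos(),read_ft_force())
cv2.imwrite("pics/w1.png",read_camera("wrist")[:,:,::-1])
E
```

```text
3.7333 [-0.77233934  0.2557942   0.90474467  2.20752874 -0.28311793  0.79365874
  0.97416841]
3.9667
4.6833 [-0.21327682 -0.41739846 -0.16346501] 0.07983038273935197
(0.01, False)
6.9333 [ 0.44428106 -0.06162042  0.00997038] [ 0.22165193  1.37337789 -1.30513497]
```

View pics/w1.png

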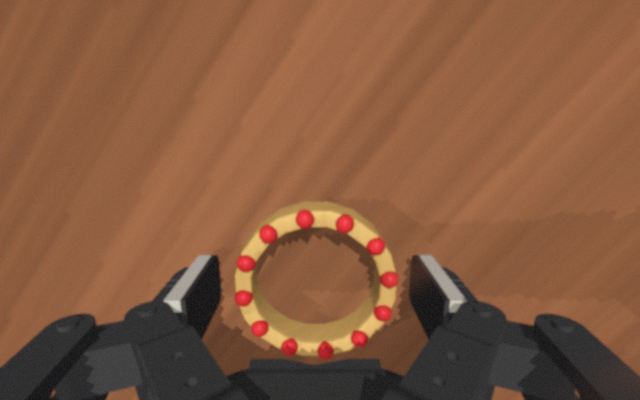

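The wrist view shows the red-stoned bangle at about (317,280), centred between the pads at x 210 and 425, with no contact. The tips swing about 5 mm forward as they close to 64 mm, so I'll raise to 16 mm before gripping.

```bash
python3 - <<'E'
from h import *
xy=[.4443,-.0616]
movel([*xy,.0165],speed=.04)
move_gripper(.055,30); print(read_time_s(),read_finger_gap(),read_ft_force())
movel([*xy,.10],speed=.12); print(read_time_s(),read_finger_gap(),read_ft_force())
cv2.imwrite("pics/w2.png",read_camera("wrist")[::2,::2,::-1])
cv2.imwrite("pics/s2.png",read_camera("side")[150:300,150:400,::-1])
E
python3 -c "
import cv2;a=cv2.imread('pics/w2.png');b=cv2.resize(cv2.imread('pics/s2.png'),(333,200));cv2.imwrite('pics/c2.png',cv2.hconcat([a,b]))"
```

```text
7.6083 0.06255015550935433 [-0.91336082  0.51517622  7.63987927]
8.45 0.06280048464299232 [-0.96168689  0.90091667 -0.72970375]
```

View pics/c2.png

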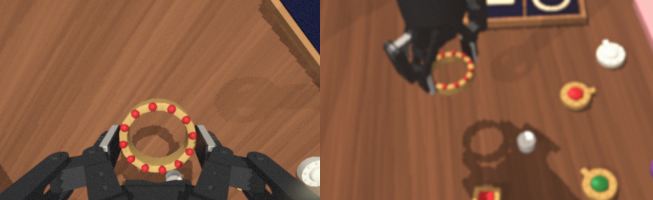

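The bangle is held level. The tips brushed the bench lightly while closing (7.6 N). Now I'll place it.

```bash
cat >> h.py <<'E'
PAD=dict(clasp=(.6310,.2405),bangle=(.6185,.1451),pendant=(.5357,.2530),brooch=(.5230,.1577))
def place(n, deg, zg, open_to, opend=None):
    """zg: TCP height at which the piece was gripped on the bench"""
    xy=PAD[n]; goto(xy,.10,deg); z=zg+.006
    movel([*xy,z+.012],speed=.12)
    r=touch(xy,z+.006,z+.0002,.002,2.0)
    print("placed",r,read_finger_gap(),read_ft_force()); move_gripper(open_to,30)
    movel([*xy,.10],speed=.15); print("t",read_time_s())
def pick(xy, deg, pre, zg, close, f=30):
    goto(xy,.09,deg); move_gripper(pre); movel([*xy,zg+.01],speed=.15); movel([*xy,zg],speed=.04)
    F=read_ft_force()[2]; move_gripper(close,f); print("grip",read_finger_gap(),F,read_ft_force()[2])
    movel([*xy,.10],speed=.12); print("lift",read_finger_gap(),read_time_s())
E
python3 - <<'E'
from h import *
place("bangle",37.5,.0165,.080)
cv2.imwrite("pics/w3.png",read_camera("wrist")[:,:,::-1])
E
```

```text
placed (0.026499999999999996, True) 0.062405816810868986 [ 1.21100434 -0.32712849  3.77796059]
t 11.6
```

View pics/w3.png

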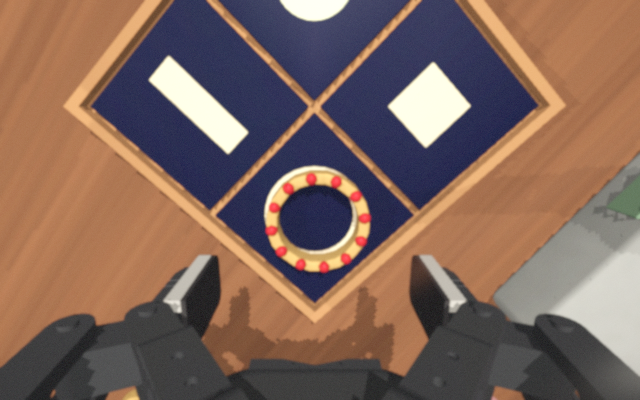

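The bangle sits on its own ring outline, centre about (318,218), within a few mm. Next the pendant.

```bash
python3 - <<'E'
from h import *
pick([.6134,-.0684],99,.056,.0195,.036)
place("pendant",172.5,.0195,.056)
cv2.imwrite("pics/w4.png",read_camera("wrist")[:,:,::-1])
E
```

```text
grip 0.041105178989887144 0.3399579087567315 1.9883551325232829
lift 0.040914357758702745 15.2333
placed (0.0295, True) 0.04121889356949858 [0.07446429 1.60329011 2.91087112]
t 18.4167
```

View pics/w4.png

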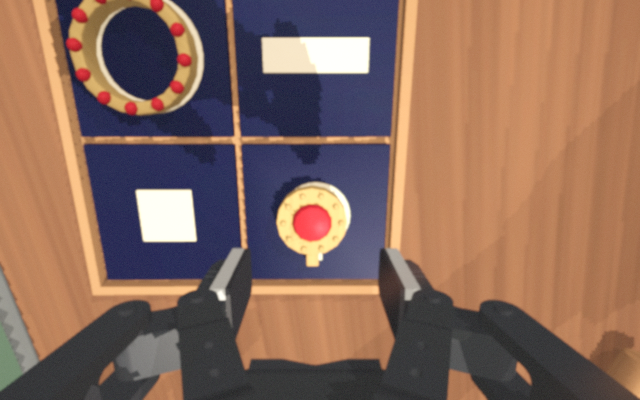

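The pendant lies on its disc outline (about (313,222)), loop over the loop outline. The touch threshold tripped a little early, so I'll raise it. Next the clasp and the brooch.

```bash
sed -i 's/,.002,2.0)/,.002,3.5)/' h.py; python3 - <<'E'
from h import *
pick([.4671,-.2108],77.6,.048,.0200,.026)
place("clasp",82.5,.0200,.048)
pick([.6149,-.3208],86.6,.034,.0205,.010)
place("brooch",82.6,.0205,.034)
move_ptp([.45,-.05,.3],quat(np.radians(82.6)))
for c in ("wrist","top"): cv2.imwrite(f"pics/{c}5.png",read_camera(c)[:,:,::-1])
E
python3 -c "
import cv2
a=cv2.imread('pics/top5.png')[120:320,150:510];cv2.imwrite('pics/top5c.png',cv2.resize(a,(800,444),interpolation=2))"
```

```text
grip 0.032812313112643425 -0.13473205880419614 1.673661537191495
lift 0.03293263716339588 22.4667
placed (0.027999999999999997, True) 0.03294884197701248 [-3.2025152  -0.64564281 12.13362063]
t 26.4083
grip 0.01714352404152857 -0.13385749466347963 0.5100055234519767
lift 0.01706825710966606 30.775
placed (0.0305, True) 0.017151774422534353 [0.69403775 0.96024041 4.98000507]
t 34.4917
```

View pics/top5c.png

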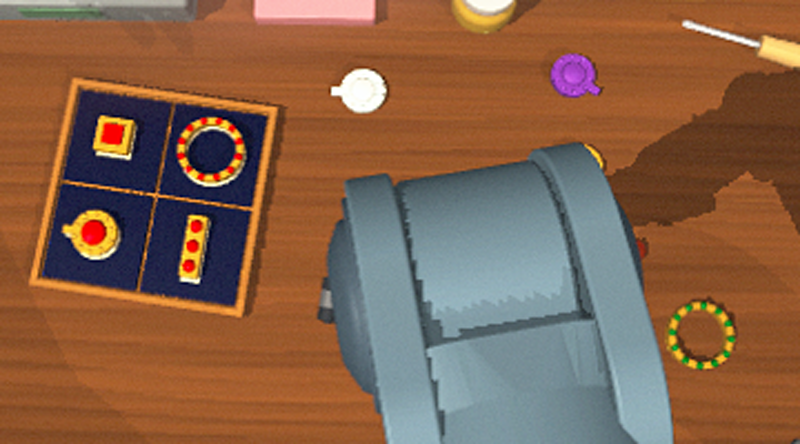

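All four look to be on their pads. I'll check the offsets numerically, and the greens with the arm out of the way.

```bash
python3 - <<'E'
from h import *
move_ptp([.181,.624,.25],[0.1409,0.99002,0,0])
im=read_camera("top"); a=cv2.imread("pics/top0.png")[:,:,::-1].copy()
for n,z,r in (("bangle",.0215,21),("pendant",.019,14),("brooch",.0205,20),("clasp",.023,14)):
    W=world(pts(im,"red",PADS0[n],r),z); c=cv2.minEnclosingCircle(np.float32(W))[0] if n=="bangle" else W.mean(0)
    print(n,len(W),"offset mm",np.round((np.array(c)-PAD[n])*1000,1),"axis",np.degrees(axis(W)))
for n,p in dict(eb=(465,272),ep=(411,195)).items():
    s=[world(pts(i,"gold",p,24),.012).mean(0) for i in (a,im)]; print(n,"moved mm",(s[1]-s[0])*1000)
cv2.imwrite("pics/side6.png",cv2.resize(read_camera("side")[90:190,240:380],(700,500),interpolation=2)[:,:,::-1]); print(read_time_s())
E
```

```text
bangle 77 offset mm [2.1 0.1] axis 99.9104231859997
pendant 90 offset mm [2.1 0.3] axis -149.06061662928374
brooch 57 offset mm [3.  0.3] axis 172.6577149579414
clasp 73 offset mm [ 2.1 -0.3] axis 179.26108823197558
eb moved mm [-0.01423001  0.21498164]
ep moved mm [0.09563959 0.35647817]
38.4083
```

View pics/side6.png

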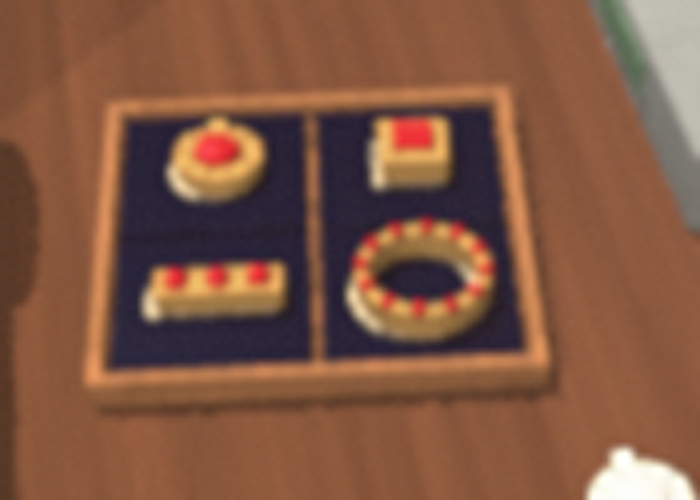

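The side view shows all four pieces flat, stones up, inside their own outlines. Offsets are at most 3 mm and the greens haven't moved.

```bash
python3 -c "
from bench import *
sign_off()"
```

```text
the job is handed in; nothing more can be done
```

All four red-stoned pieces are on their own velvet pads, stones up and released, and I handed the job in at about 38 s of the 96 s.

| Last check (top camera) | Result | Limit |
|---|---|---|
| Bangle, pendant and clasp off pad centre | about 2 mm each | 12 mm |
| Brooch off pad centre | about 3 mm | 12 mm |
| Brooch angle to its outline | under 1° | 15° |
| Green bangle and green pendant moved | under 0.5 mm | 20 mm |

- **Side picture:** it agrees. All four lie flat inside their outlines.
- **Touch sensing when placing:** it tripped 3 to 4 mm above the calculated height on three pieces. They may have settled the last few millimetres on release. The clasp pressed down with about 12 N.
- **Bangle pick-up:** the fingertips brushed the bench with about 8 N as they closed.

No check failed.

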